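Push the vial rack up to the sensor head

ROBOT

A 6-joint arm with a two-finger parallel gripper is mounted at the origin on the work surface. World frame = base frame: x ahead of the robot, y to its left, z up, the work surface at z = 0. Lengths are in mm, angles in rad, forces in N, time in s.
With the tool pointing down it reaches from about 275 to 750 mm from the base axis. Payload 10.2 kg.
Tool frame: the origin (TCP) lies at the very end of the fingers, on their centre line; the grasp point (between the pads) lies 19 mm behind it; z points along the fingers, y is the direction in which the jaws open and shut (so a half turn about z gives the same grasp; the last joint's range is limited). The gripper opens to 85 mm and grips with 20 to 120 N. Pads are 22 mm wide; open, the fingers measure 114 mm over their backs; the gripper's body (76 mm by 85 mm) begins 54 mm behind the grasp point. The pads swing forward as they close: fully open they stand 13 mm farther back than shut.
Start: joints at [-1.544, 0.313, 1.498, -0, 1.331, -0.223], TCP at [129.772, -508.714, 231.294] pointing down, gripper open.
Joint ranges: [-2.94, 2.94], [-0.97, 2.17], [0.19, 2.56], [-1.23, 4.37], [0.02, 3.11], [-2.88, 2.88]. Speed limits (rad/s): [2.39, 2.39, 3.01, 3.14, 3.14, 3.14].

INTERFACE

Orientations are given as a unit quaternion [w, x, y, z].
In Python, from rig import sensors, imaging, ctrl gives the robot as it stands.
- The arm moves only by the shell command python3 -m creep 'ROWS' [FORCE]. ROWS is JSON, a list of rows, each an object with "grip": the finger opening in mm, from 0 to 85.4; "linear": the shift along the tool's x, y, z in mm, a list of three; "rot": the turn, a rotation vector about the tool's x, y, z in rad, a list of three. A call has 1 to 12 rows; each row shifts and turns the commanded pose from where the row before left it, along the tool's axes as they then stand; what a row does not reach is not made up. A row lasts 1/12 s, in which the tool goes at most 41.7 mm and 7.16 degrees, less where a joint would pass 70% of its speed; a pose out of reach is approached as far as the arm can. A call with a gripper value outside its range is refused whole. The fingers move at their own pace and stop on an object; FORCE is the grip in N (left out, the last holds). Time passes only in rows, so rows that do not move let the fingers close. It gives the time, the measured TCP pose, the force and the opening at its end, in the units of the state.
- sensors.sense(): the state, without advancing time (a new reading comes with each control period).
- imaging.capture(name): name is "scene" or "top"; returns (picture, depth): 480x640x3 uint8, red, green, blue; 480x640 float32, mm along the optical axis (not along the pixel's ray), 0 where there is no reading.
- imaging.camera_params(name): a dict with "intrinsics" (3x3 intrinsics, pixels), "R" (3x3) and "t" (3): a world point X has camera coordinates R X + t. Camera axes: x right, y down, z forward; pixel columns grow to the right and rows downward; lengths in mm; the calibration is good to about 2 mm. A picture is of the moment at which its call begins. camera_params takes no time and is no camera call.
- ctrl.finish_job(): hands the job in, once; it reports no verdict.
The state is a dict: "time_s": time; "joints": joint angles; "dq": joint speeds; "tau": joint torques, N m; "eef_pos": TCP position; "ee_rot": TCP orientation; "force": force on the tool from outside, world axes, zero at the start; "wrist_torque": the same for the moment, N m; "grip_width": opening from 0.0 (shut) to 1.0 (fully open).
Only numpy, scipy, OpenCV 4.12 (cv2) and the standard library are available. Lean on these libraries where they do the work, as an engineer would, in place of code of your own. Each camera call takes 0.05 s, during which the arm holds its last target.

TASK

Push the white vial rack along the bench until its long side lies flush against the aluminium rail and its end is up against the grey sensor head that stands at one end of the rail, then move clear. Only push it with the fingers from outside, against its sides: do not pinch it, reach over it or lift it, and leave the jar, wash bottle and beaker where they are.

Things in the scene. Friction and masses are not known exactly. Their poses are not given: they have to be found in the camera images.
- rack: loose white plastic vial rack, a block 55 mm (its x) by 130 mm (its y) by 30 mm high, holding two rows of five amber vials with black caps fixed in it (diameter 17 mm, total height 48 mm above the bench). Mass 0.25 to 0.5 kg. Origin: centre of its underside; z up. It stands on the near (robot) side of the rail, askew by up to 0.45 rad, and slides when pushed low on its side
- rail: fixed straight aluminium rail on the far side of the rack, 470 mm long (its y), 20 mm high, upright part 12 mm thick with a foot 4 mm high behind it out to x = +35 mm. Origin: bottom of the middle of the face that looks to the robot; its x points away from the robot, square to that face, so the rack lies at negative x and is flush when its origin is at x = -27.5 mm and its y is parallel to the rail's y
- head: fixed grey sensor head with a black top and a round black window on each side, 60 mm (its x) by 50 mm (its y) by 63 mm high. It is square to the rail and touches its near face, centred 190 mm from the rail's middle at either the left (+y) or the right (-y) end. Origin: centre of its underside. The rack's end touches its side when their origins are 90 mm apart along the rail
- jar: loose small amber jar with a black cap, 42 mm diameter, 62 mm high, standing in front of the rail at the end opposite the sensor head, 190 mm from the rail's middle and 30 mm from its face; leave alone. Origin: centre of its underside
- washbottle: loose white wash bottle, 66 mm diameter, 190 mm high with a bent spout 60 mm long, standing to one side; leave alone. Origin: centre of its underside
- beaker: loose glass beaker, about 76 mm diameter, 95 mm high, standing to the other side; leave alone. Origin: centre of its underside
Not all that is in view belongs to the job. Leave any turquoise look-alike of the head alone. What is shaped like the rack but pink is not meant.

How it is judged:
By the outcome, as a careful person would: the job done as asked, in the order asked, and still so for the second after the job is handed in, with the robot touching nothing.
It also fails if it takes over 51 s, if anything falls off the work surface, if the arm or the gripper's body presses on something with over 40 N, if the wrist force passes 120 N, or if a joint passes its speed limit or range.

## Working session

There is one attempt and no reset: what is moved stays moved. The work goes in short steps, Python scripts to look and compute and a shell command to move; the robot and the scene stay as the last step left them, time stands still between calls to the robot, and variables do not carry over. Pictures are saved under pics/ and viewed, and the job is handed in when it is done.

```bash
mkdir -p pics; ls
python3 - <<'E'
from rig import sensors, imaging
import cv2
print(sensors.sense())
for n in("scene","top"):
    p,d=imaging.capture(n); cv2.imwrite(f"pics/{n}0.png",p[:,:,::-1])
    c=imaging.camera_params(n); print(n,c)
E
```

```text
pics
{'time_s': 0.0, 'joints': array([-1.54438462e+00,  3.13495499e-01,  1.49845476e+00, -2.94038390e-05,
        1.33101390e+00, -2.23386729e-01]), 'dq': array([-4.09405827e-04, -9.09807053e-05, -2.41643355e-04, -1.55729355e-03,
       -1.79205241e-03,  7.09816805e-04]), 'tau': array([ 5.18978140e-04, -4.12269294e+01, -2.59742779e+01, -1.83358225e-04,
        4.14496768e-03,  6.50595631e-07]), 'eef_pos': array([ 129.76501667, -508.43417369,  230.70514936]), 'ee_rot': array([-6.83830191e-04,  9.92209558e-01,  1.24578179e-01,  5.32189123e-05]), 'force': array([ 0.24962233, -0.50709585,  0.6819911 ]), 'wrist_torque': array([0.0081458 , 0.01867662, 0.01449238]), 'grip_width': 0.9978169172874636}
scene {'intrinsics': array([[509.92203169,   0.        , 310.82046568],
       [  0.        , 509.92203169, 234.57712502],
       [  0.        ,   0.        ,   1.        ]]), 'R': array([[ 0.20776219,  0.97817682, -0.00223213],
       [ 0.50762322, -0.10976788, -0.85455818],
       [-0.83615402,  0.1764118 , -0.51935088]]), 't': array([ -97.24002664, -208.80573241, 1417.09367603])}
top {'intrinsics': array([[473.36698479,   0.        , 318.31782383],
       [  0.        , 473.36698479, 241.56115508],
       [  0.        ,   0.        ,   1.        ]]), 'R': array([[ 0.0078594 , -0.9997144 , -0.0225688 ],
       [-0.99913018, -0.0069265 , -0.04112064],
       [ 0.04095257,  0.02287235, -0.99889927]]), 't': array([ 13.77516292, 529.92012216, 895.83752691])}
```

View pics/scene0.png

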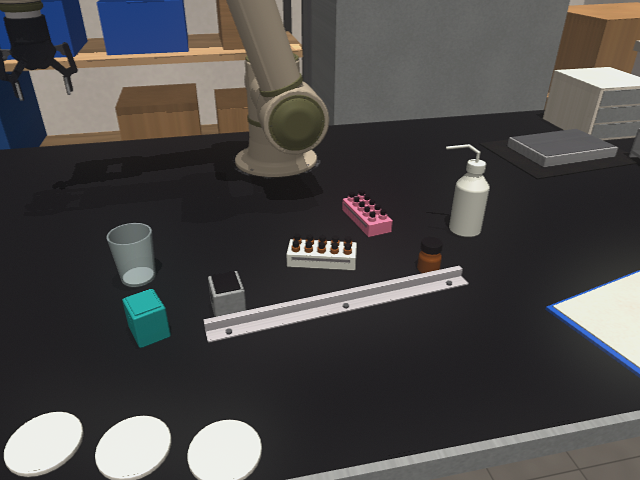

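View pics/top0.png

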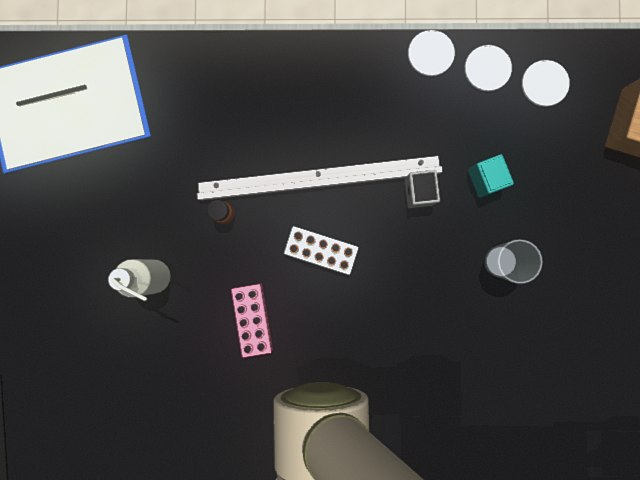

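The top view shows the rail from about (198,190) to (440,163), with the head at its right (-y) end at (424,188). The white rack is at (321,250), the jar at (220,212), and the pink decoy rack at (252,320). The turquoise look-alike is to the right. Next I'll measure these positions.

```bash
cat > h.py <<'E'
import numpy as np, cv2
from rig import sensors, imaging
def cast(n,uv,z):
    c=imaging.camera_params(n);K,R,t=c["intrinsics"],np.array(c["R"]),np.array(c["t"])
    uv=np.atleast_2d(uv).astype(float);r=np.c_[uv,np.ones(len(uv))]@np.linalg.inv(K).T@R
    o=-R.T@t; return o+r*((z-o[2])/r[:,2])[:,None]
def pts(n,d,m):
    c=imaging.camera_params(n);K,R,t=c["intrinsics"],np.array(c["R"]),np.array(c["t"])
    v,u=np.nonzero(m&(d>0)); P=np.c_[u,v,np.ones(len(u))]@np.linalg.inv(K).T*d[v,u][:,None]
    return (P-t)@R, np.c_[u,v]
def rackmask(p,d):
    g=p.astype(int);m=(g.min(2)>120)&(g.max(2)-g.min(2)<40)
    P,uv=pts("top",d,m); k=(P[:,2]>22)&(P[:,2]<38)&(P[:,0]>300)&(P[:,0]<700)&(abs(P[:,1])<280)
    mm=np.zeros(m.shape,np.uint8); mm[uv[k][:,1],uv[k][:,0]]=255
    return mm
def rack(p,d):
    g=p.astype(int);m=((g.min(2)>150)&(g.max(2)-g.min(2)<40)).astype(np.uint8)
    cs,_=cv2.findContours(m,cv2.RETR_EXTERNAL,cv2.CHAIN_APPROX_NONE)
    out=[]
    for c in cs:
        if cv2.contourArea(c)<400: continue
        w=cast("top",c[:,0,:],30)[:,:2].astype(np.float32)
        out.append((cv2.minAreaRect(w),c))
    return out
E
python3 - <<'E'
from h import *
p,d=imaging.capture("top")
print("cam",cast("top",[[0,0],[320,240]],915))
for r,c in rack(p,d):
    print(np.round(r[0],1),np.round(r[1],1),round(r[2],1), cv2.boundingRect(c))
big=cv2.resize(p[140:290,190:450],None,fx=3,fy=3,interpolation=cv2.INTER_CUBIC)
cv2.imwrite("pics/z1.png",big[:,:,::-1])
P,uv=pts("top",d,np.ones(d.shape,bool))
for lo,hi in((15,25),(26,34),(58,68)):
    k=(P[:,2]>lo)&(P[:,2]<hi)&(P[:,0]>350)&(P[:,0]<720)&(abs(P[:,1])<300)
    m=np.zeros(d.shape,np.uint8);m[uv[k][:,1],uv[k][:,0]]=1
    for c in cv2.findContours(m,0,1)[0]:
        if cv2.contourArea(c)>100: 
            z=np.median(P[k][:,2]);w=cast("top",c[:,0,:],(lo+hi)/2)[:,:2].astype(np.float32);print(lo,hi,z,cv2.minAreaRect(w))
E
```

```text
cam [[493.77071652  -1.63088539 915.        ]
 [492.7506406   -3.01037174 915.        ]]
[153.2  54.6] [123.4  24.1] 0.5 (290, 411, 14, 69)
[460.  371.1] [79.8 67.4] 74.1 (109, 260, 41, 40)
[513.4  12.5] [129.1  54.4] 72.6 (284, 227, 74, 47)
[623.6  15.6] [ 85.2 462.9] 6.6 (197, 156, 245, 48)
[ 831.6 -407.9] [83.8 86. ] 89.4 (523, 60, 46, 46)
[ 860.7 -300.6] [85.9 86.3] 17.5 (465, 45, 47, 46)
[792.5 507.3] [195.  272.9] 14.4 (0, 38, 145, 131)
[ 890.5 -194.6] [84.9 84.9] 89.9 (409, 30, 46, 45)
[962.5  28.3] [1224.9   59.5] 89.7 (0, 0, 640, 31)
15 25 19.034494169270303 ((642.037353515625, 17.632965087890625), (12.83056354522705, 468.32708740234375), 6.637341022491455)
26 34 29.101900562325852 ((395.26226806640625, 144.23135375976562), (100.77013397216797, 55.1227912902832), 10.157182693481445)
26 34 29.101900562325852 ((513.42822265625, 12.321067810058594), (129.46609497070312, 54.79914474487305), 72.6318130493164)
58 68 61.3046278924705 ((584.8070678710938, 201.3843536376953), (34.70857620239258, 36.67989730834961), 0.3355647325515747)
58 68 61.3046278924705 ((628.0485229492188, -174.41107177734375), (58.91461181640625, 48.20573425292969), 7.051101207733154)
58 68 61.3046278924705 ((651.7650756835938, -284.777099609375), (28.637292861938477, 61.75430679321289), 89.5829086303711)
```

View pics/z1.png

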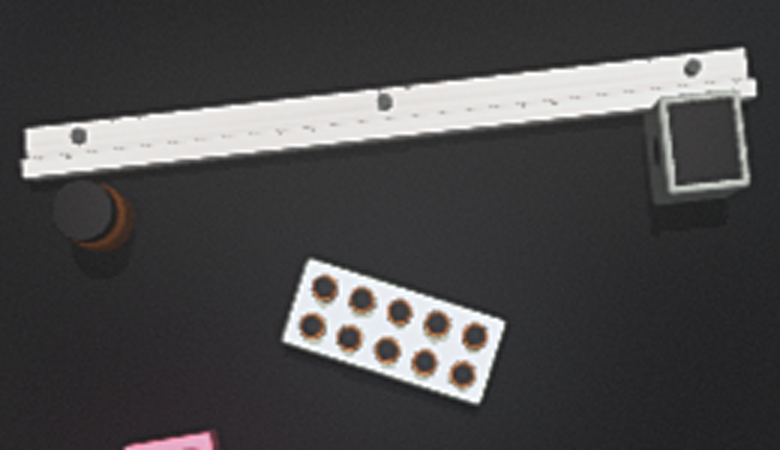

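```bash
cat >> h.py <<'E'
A=np.radians(6.637);EX=np.array([np.cos(A),np.sin(A)]);EY=np.array([-np.sin(A),np.cos(A)]);O=np.array([642.04,17.63])-6*EX
def rail(w): w=np.asarray(w)[...,:2]-O; return np.stack([w@EX,w@EY],-1)
def show():
    from scipy.spatial.transform import Rotation as Q
    s=sensors.sense();q=s["ee_rot"];M=Q.from_quat([q[1],q[2],q[3],q[0]]).as_matrix()
    print("t",round(s["time_s"],2),"rail xy",np.round(rail(s["eef_pos"]),1),"z",round(s["eef_pos"][2],1),"toolx deg vs rail",round(np.degrees(np.arctan2(M[1,0],M[0,0])-A),2),"tz",np.round(M[:,2],3),"F",np.round(s["force"],1),"g",round(s["grip_width"],3))
def rackpose():
    p,d=imaging.capture("top");g=p.astype(int);m=((g.min(2)>150)&(g.max(2)-g.min(2)<40))
    P,uv=pts("top",d,np.ones(d.shape,bool)); rr=rail(P)
    k=(P[:,2]>25)&(P[:,2]<34)&(rr[:,0]>-250)&(rr[:,0]<20)&(rr[:,1]>-170)&(rr[:,1]<110)&m[uv[:,1],uv[:,0]]
    mm=np.zeros(d.shape,np.uint8);mm[uv[k][:,1],uv[k][:,0]]=1
    cs=[c for c in cv2.findContours(mm,0,1)[0] if cv2.contourArea(c)>50]
    for c in cs:
        w=rail(cast("top",c[:,0,:],30)).astype(np.float32);r=cv2.minAreaRect(w);a=r[2]
        if r[1][0]>r[1][1]: a-=90
        print("rack rail c",np.round(r[0],1),np.round(r[1],1),"yaw",round((a+45)%90-45,2))
    return p,d
E
python3 -c "
from h import *
show();rackpose()"
python3 -m creep '[{"grip":60,"linear":[0,0,0],"rot":[0,0,0.0667]},{"grip":60,"linear":[0,0,0],"rot":[0,0,0.0667]},{"grip":60,"linear":[22.1,-29.3,0],"rot":[0,0,0]},{"grip":60,"linear":[22.1,-29.3,0],"rot":[0,0,0]},{"grip":60,"linear":[22.1,-29.3,0],"rot":[0,0,0]},{"grip":60,"linear":[22.1,-29.3,0],"rot":[0,0,0]},{"grip":60,"linear":[22.1,-29.3,0],"rot":[0,0,0]},{"grip":60,"linear":[22.1,-29.3,0],"rot":[0,0,0]},{"grip":60,"linear":[22.1,-29.3,0],"rot":[0,0,0]},{"grip":60,"linear":[22.1,-29.3,0],"rot":[0,0,0]}]'
python3 -c "
from h import *
show()"
```

```text
t 0.15 rail xy [-563.7 -463.4] z 230.9 toolx deg vs rail 7.68 tz [-0.     0.001 -1.   ] F [-0.5 -0.1  0.1] g 1.0
rack rail c [-122.4    9.8] [129.2  54.4] yaw -24.02
time_s: 1.03
eef_pos: [278.6, -253.7, 231.3]
ee_rot: [0.0, 0.998, 0.058, 0.0]
force: [0.0, -0.4, -1.0]
grip_width: 0.704
t 1.03 rail xy [-386.4 -227.5] z 231.3 toolx deg vs rail 0.0 tz [ 0. -0. -1.] F [ 0.  -0.4 -1. ] g 0.704
```

```bash
python3 -m creep '[{"grip":60,"linear":[22,-29,0],"rot":[0,0,0]},{"grip":60,"linear":[22,-29,0],"rot":[0,0,0]},{"grip":60,"linear":[22,-29,0],"rot":[0,0,0]},{"grip":60,"linear":[22,-29,0],"rot":[0,0,0]},{"grip":60,"linear":[22,-29,0],"rot":[0,0,0]},{"grip":60,"linear":[22,-29,0],"rot":[0,0,0]},{"grip":60,"linear":[22,-29,0],"rot":[0,0,0]},{"grip":60,"linear":[22,-29,0],"rot":[0,0,0]},{"grip":60,"linear":[0,0,35],"rot":[0,0,0]},{"grip":60,"linear":[0,0,35],"rot":[0,0,0]},{"grip":60,"linear":[0,0,35],"rot":[0,0,0]},{"grip":60,"linear":[0,0,35],"rot":[0,0,0]}]'
python3 -m creep '[{"grip":60,"linear":[0,0,35],"rot":[0,0,0]},{"grip":60,"linear":[0,0,30],"rot":[0,0,0]},{"grip":60,"linear":[0,0,14],"rot":[0,0,0]},{"grip":60,"linear":[0,0,0],"rot":[0,0,0]}]'
python3 -c "
from h import *
show()
p,d=imaging.capture('scene');cv2.imwrite('pics/s1.png',cv2.resize(p[180:340,180:440],None,fx=3,fy=3)[:,:,::-1])
p,d=imaging.capture('top');cv2.imwrite('pics/t1.png',cv2.resize(p[140:340,190:450],None,fx=3,fy=3)[:,:,::-1])"
```

```text
time_s: 2.03
eef_pos: [425.9, -4.1, 89.9]
ee_rot: [0.0, 0.998, 0.059, 0.0]
force: [0.6, -1.0, 0.3]
grip_width: 0.706
time_s: 2.37
eef_pos: [424.2, -4.0, 9.8]
ee_rot: [-0.001, 0.998, 0.058, -0.003]
force: [-0.4, -0.2, 0.6]
grip_width: 0.704
t 2.37 rail xy [-212.9    3.7] z 9.8 toolx deg vs rail 0.03 tz [-0.006  0.002 -1.   ] F [-0.4 -0.2  0.6] g 0.704
```

View pics/s1.png

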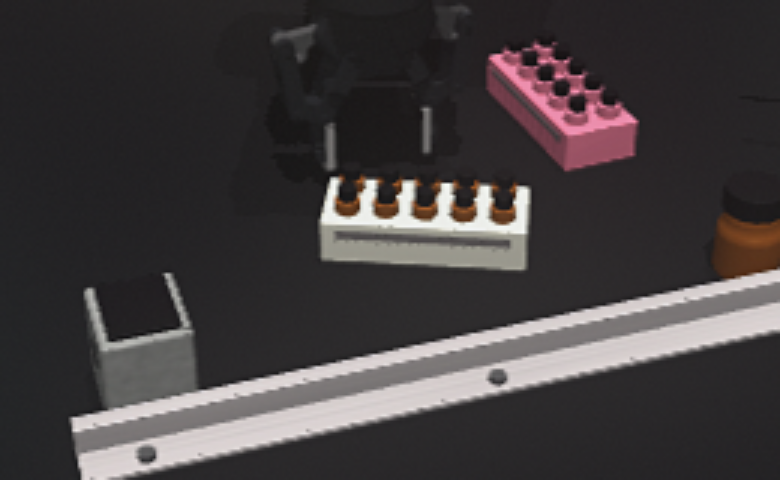

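View pics/t1.png

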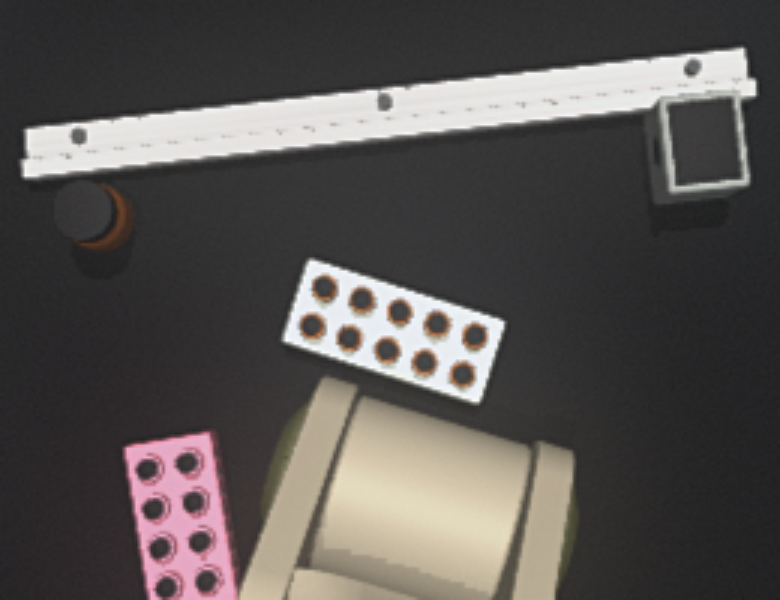

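The scene crop shows the two fingertips behind the rack at about (332,168) and (428,152). The top crop shows the arm still short of the rack. I'll check how high the tips really are.

```bash
python3 -c "
from h import *
show()
c=imaging.camera_params('scene');K,R,t=c['intrinsics'],c['R'],c['t']
for y in(-30,30):
  for z in(0,10,15,20):
    for x in(-11,11):
      w=O+(-212.9+x)*EX+(3.7+y)*EY;q=K@(R@np.r_[w,z]+t);q=q[:2]/q[2];print(y,z,x,np.round((q-[180,180])*3))
"
```

```text
t 2.47 rail xy [-211.     2.9] z 12.6 toolx deg vs rail 0.03 tz [-0.  0. -1.] F [ 0.2 -0.1  0.6] g 0.705
-30 0 -11 [328. 173.]
-30 0 11 [337. 189.]
-30 10 -11 [327. 161.]
-30 10 11 [337. 177.]
-30 15 -11 [327. 155.]
-30 15 11 [336. 170.]
-30 20 -11 [327. 148.]
-30 20 11 [336. 164.]
30 0 -11 [409. 159.]
30 0 11 [420. 174.]
30 10 -11 [409. 147.]
30 10 11 [420. 162.]
30 15 -11 [409. 140.]
30 15 11 [420. 156.]
30 20 -11 [409. 134.]
30 20 11 [420. 150.]
```

```bash
python3 -m creep '[{"grip":60,"linear":[12,0,5],"rot":[0,0,0]},{"grip":60,"linear":[10,0,0],"rot":[0,0,0]},{"grip":60,"linear":[7,0,0],"rot":[0,0,0]},{"grip":60,"linear":[7,0,0],"rot":[0,0,0]},{"grip":60,"linear":[7,0,0],"rot":[0,0,0]},{"grip":60,"linear":[7,0,0],"rot":[0,0,0]},{"grip":60,"linear":[7,0,0],"rot":[0,0,0]},{"grip":60,"linear":[7,0,0],"rot":[0,0,0]},{"grip":60,"linear":[0,0,0],"rot":[0,0,0]}]'
python3 -c "
from h import *
p,d=rackpose();show()
cv2.imwrite('pics/t2.png',cv2.resize(p[140:340,190:450],None,fx=3,fy=3)[:,:,::-1])"
```

```text
time_s: 3.22
eef_pos: [491.1, 2.9, 7.5]
ee_rot: [0.0, 0.998, 0.058, 0.001]
force: [-0.1, 0.6, -0.3]
grip_width: 0.702
rack rail c [-87.6  -7.6] [82.6 20.7] yaw -6.29
t 3.27 rail xy [-146.3    3. ] z 7.4 toolx deg vs rail 0.05 tz [ 0.001 -0.    -1.   ] F [-0.1  0.1 -0.4] g 0.707
```

View pics/t2.png

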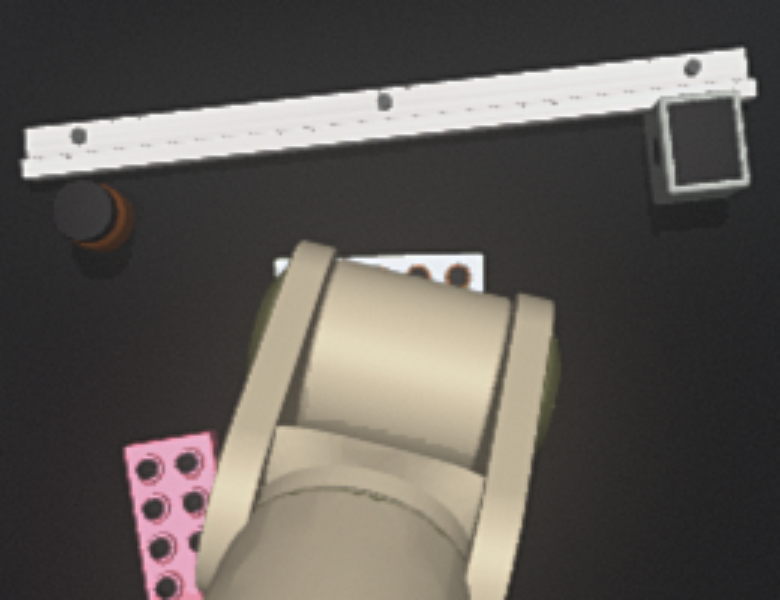

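The rack now lies nearly parallel to the rail, with its far corners at crop (275,260) and (484,254). I'll keep pushing.

```bash
python3 -m creep '[{"grip":60,"linear":[7,0,0],"rot":[0,0,0]},{"grip":60,"linear":[7,0,0],"rot":[0,0,0]},{"grip":60,"linear":[7,0,0],"rot":[0,0,0]},{"grip":60,"linear":[7,0,0],"rot":[0,0,0]},{"grip":60,"linear":[7,0,0],"rot":[0,0,0]},{"grip":60,"linear":[7,0,0],"rot":[0,0,0]},{"grip":60,"linear":[7,0,0],"rot":[0,0,0]},{"grip":60,"linear":[0,0,0],"rot":[0,0,0]}]'
python3 -c "
from h import *
p,d=rackpose();show()
cv2.imwrite('pics/t3.png',cv2.resize(p[140:340,190:450],None,fx=3,fy=3)[:,:,::-1])
p,d=imaging.capture('scene');cv2.imwrite('pics/s3.png',cv2.resize(p[180:340,180:440],None,fx=3,fy=3)[:,:,::-1])"
```

```text
time_s: 3.93
eef_pos: [540.0, 8.7, 7.5]
ee_rot: [0.0, 0.998, 0.058, 0.001]
force: [0.5, -0.2, 0.3]
grip_width: 0.702
t 3.98 rail xy [-97.1   3. ] z 7.4 toolx deg vs rail 0.04 tz [ 0.002 -0.    -1.   ] F [-0.9 -0.2 -0.5] g 0.704
```

View pics/t3.png

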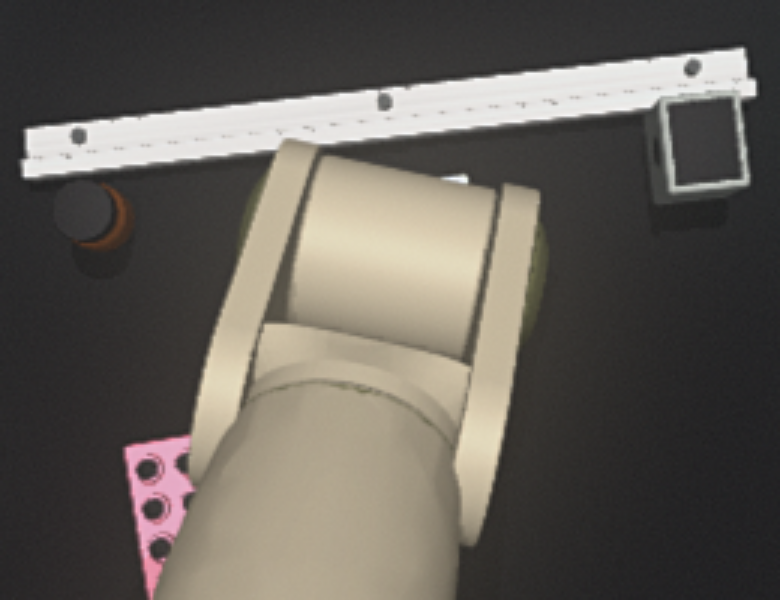

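View pics/s3.png

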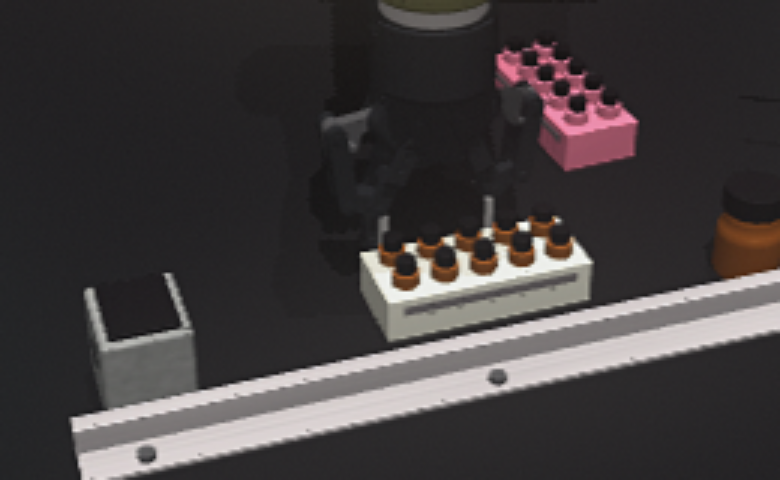

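The rack is now parallel to the rail, about 25–30 mm short of it. I'll close the gap gently.

```bash
python3 -m creep '[{"grip":60,"linear":[6,0,0],"rot":[0,0,0]},{"grip":60,"linear":[6,0,0],"rot":[0,0,0]},{"grip":60,"linear":[5,0,0],"rot":[0,0,0]},{"grip":60,"linear":[3,0,0],"rot":[0,0,0]},{"grip":60,"linear":[3,0,0],"rot":[0,0,0]},{"grip":60,"linear":[0,0,0],"rot":[0,0,0]}]'
python3 -m creep '[{"grip":60,"linear":[2,0,0],"rot":[0,0,0]},{"grip":60,"linear":[2,0,0],"rot":[0,0,0]}]'
python3 -m creep '[{"grip":60,"linear":[2,0,0],"rot":[0,0,0]},{"grip":60,"linear":[1,0,0],"rot":[0,0,0]}]'
python3 -c "
from h import *
show()
p,d=imaging.capture('scene');cv2.imwrite('pics/s4.png',cv2.resize(p[180:340,180:440],None,fx=3,fy=3)[:,:,::-1])"
```

```text
time_s: 4.53
eef_pos: [561.8, 11.4, 7.3]
ee_rot: [0.0, 0.998, 0.058, 0.0]
force: [0.2, 0.1, 0.3]
grip_width: 0.7
time_s: 4.7
eef_pos: [564.9, 11.8, 7.3]
ee_rot: [-0.0, 0.998, 0.058, -0.0]
force: [-4.4, -0.3, 1.3]
grip_width: 0.699
time_s: 4.87
eef_pos: [568.2, 12.1, 7.3]
ee_rot: [-0.0, 0.998, 0.058, -0.0]
force: [-4.7, 0.3, 2.7]
grip_width: 0.701
t 4.87 rail xy [-68.    3.1] z 7.3 toolx deg vs rail 0.03 tz [-0.  0. -1.] F [-4.7  0.3  2.7] g 0.701
```

View pics/s4.png

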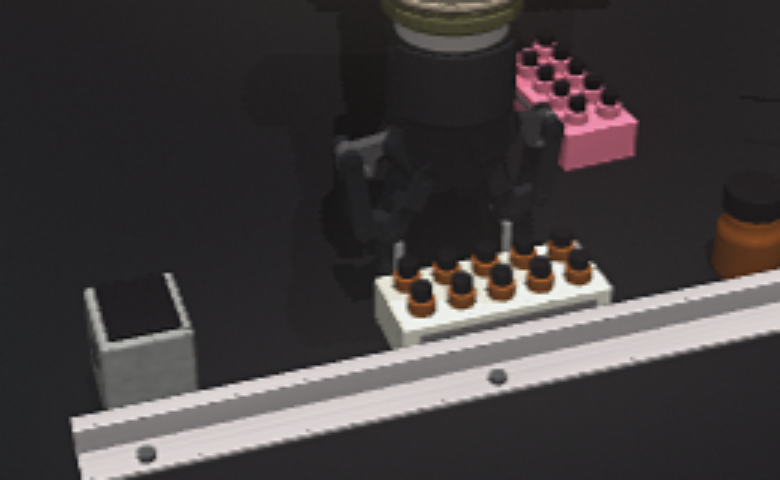

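The rack is nearly against the rail, and the pushing force is still only sliding friction (about 4.7 N). I'll press on a little.

```bash
python3 -m creep '[{"grip":60,"linear":[2,0,0],"rot":[0,0,0]}]'
python3 -m creep '[{"grip":60,"linear":[2,0,0],"rot":[0,0,0]}]'
python3 -m creep '[{"grip":60,"linear":[1,0,0],"rot":[0,0,0]},{"grip":60,"linear":[0,0,0],"rot":[0,0,0]}]'
```

```text
time_s: 5.0
eef_pos: [569.8, 12.4, 7.3]
ee_rot: [-0.0, 0.998, 0.058, -0.0]
force: [-4.4, -1.0, 0.9]
grip_width: 0.701
time_s: 5.08
eef_pos: [570.2, 12.5, 7.2]
ee_rot: [-0.0, 0.998, 0.058, -0.003]
force: [-24.2, -4.7, 17.2]
grip_width: 0.7
time_s: 5.25
eef_pos: [570.1, 12.5, 7.3]
ee_rot: [-0.0, 0.998, 0.058, -0.004]
force: [-20.8, -4.5, 15.6]
grip_width: 0.705
```

```bash
python3 -m creep '[{"grip":60,"linear":[-8,0,0],"rot":[0,0,0]},{"grip":60,"linear":[-16,0,0],"rot":[0,0,0]},{"grip":60,"linear":[-20,0,0],"rot":[0,0,0]},{"grip":60,"linear":[0,0,-30],"rot":[0,0,0]},{"grip":40,"linear":[0,0,-35],"rot":[0,0,0]},{"grip":20,"linear":[0,0,-35],"rot":[0,0,0]},{"grip":15,"linear":[0,0,-30],"rot":[0,0,0]}]'
python3 -c "
from h import *
show();print(sensors.sense()['joints'])"
```

```text
time_s: 5.83
eef_pos: [530.1, 7.5, 140.0]
ee_rot: [0.0, 0.998, 0.058, 0.002]
force: [0.3, 0.1, -0.1]
grip_width: 0.284
t 5.83 rail xy [-106.4    2.9] z 140.0 toolx deg vs rail 0.02 tz [ 0.003 -0.    -1.   ] F [ 0.3  0.1 -0.1] g 0.284
[-2.07148291e-01  4.11515108e-01  1.61011378e+00  3.69198650e-04
  1.11657583e+00  1.24729999e+00]
```

```bash
python3 -m creep '[{"grip":15,"linear":[0,-35,0],"rot":[0,0,0]},{"grip":15,"linear":[0,-35,0],"rot":[0,0,0]},{"grip":15,"linear":[0,-35,0],"rot":[0,0,0]},{"grip":15,"linear":[0,0,0],"rot":[0,0,-0.1208]},{"grip":15,"linear":[0,0,0],"rot":[0,0,-0.1208]},{"grip":15,"linear":[0,0,0],"rot":[0,0,-0.1208]},{"grip":15,"linear":[0,0,0],"rot":[0,0,-0.1208]},{"grip":15,"linear":[0,0,0],"rot":[0,0,-0.1208]},{"grip":15,"linear":[0,0,0],"rot":[0,0,-0.1208]},{"grip":15,"linear":[0,0,0],"rot":[0,0,-0.1208]},{"grip":15,"linear":[0,0,0],"rot":[0,0,-0.1208]},{"grip":15,"linear":[0,0,0],"rot":[0,0,-0.1208]}]'
python3 -m creep '[{"grip":15,"linear":[0,0,0],"rot":[0,0,-0.1208]},{"grip":15,"linear":[0,0,0],"rot":[0,0,-0.1208]},{"grip":15,"linear":[0,0,0],"rot":[0,0,-0.1208]},{"grip":15,"linear":[0,0,0],"rot":[0,0,-0.1208]},{"grip":15,"linear":[0,0,0],"rot":[0,0,0]}]'
python3 -c "
from h import *
p,d=rackpose();show()
cv2.imwrite('pics/t5.png',cv2.resize(p[140:340,190:450],None,fx=3,fy=3)[:,:,::-1])"
```

```text
time_s: 6.83
eef_pos: [517.8, 112.0, 137.6]
ee_rot: [0.0, 0.823, 0.569, 0.001]
force: [0.1, -0.7, -0.8]
grip_width: 0.182
time_s: 7.25
eef_pos: [517.7, 112.0, 137.6]
ee_rot: [0.001, 0.663, 0.748, 0.001]
force: [0.4, -0.4, -0.2]
grip_width: 0.177
rack rail c [-26.9  18.3] [129.1  54.5] yaw -0.07
t 7.3 rail xy [-106.7  108.1] z 137.5 toolx deg vs rail 89.87 tz [ 0.001  0.    -1.   ] F [ 0.6  0.5 -0.8] g 0.172
```

View pics/t5.png

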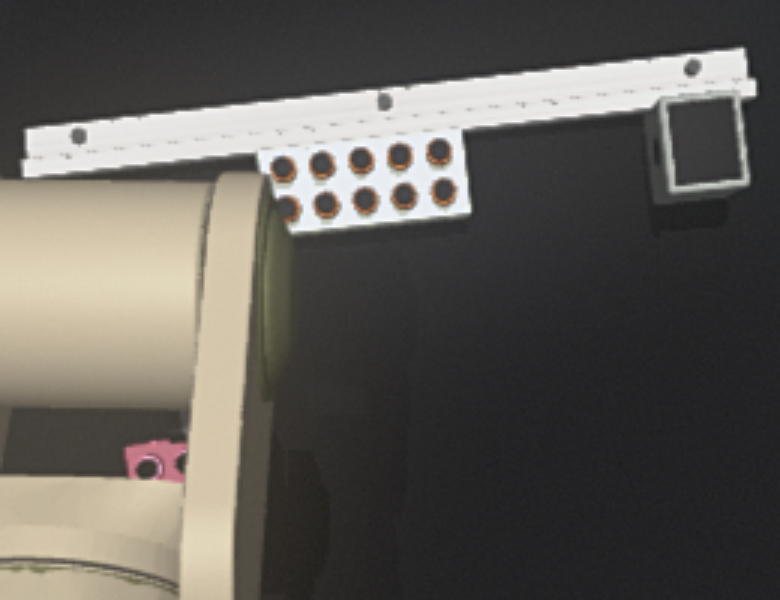

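The top view confirms the rack is flush with the rail (yaw about 0), with its centre at rail y≈18. I'll go down beside its +y end.

```bash
python3 -m creep '[{"grip":15,"linear":[0,37,0],"rot":[0,0,0]},{"grip":15,"linear":[1,38,0],"rot":[0,0,0]},{"grip":15,"linear":[0,0,35],"rot":[0,0,0]},{"grip":15,"linear":[0,0,35],"rot":[0,0,0]},{"grip":15,"linear":[0,0,30],"rot":[0,0,0]},{"grip":15,"linear":[0,0,18],"rot":[0,0,0]},{"grip":15,"linear":[0,0,8],"rot":[0,0,0]},{"grip":15,"linear":[0,0,0],"rot":[0,0,0]}]'
python3 -c "
from h import *
show()
p,d=imaging.capture('scene');cv2.imwrite('pics/s6.png',cv2.resize(p[180:340,220:480],None,fx=3,fy=3)[:,:,::-1])"
```

```text
time_s: 7.97
eef_pos: [590.9, 121.5, 9.8]
ee_rot: [-0.001, 0.666, 0.746, -0.001]
force: [0.1, 0.2, 0.7]
grip_width: 0.177
t 7.97 rail xy [-32.8 109.1] z 9.8 toolx deg vs rail 89.85 tz [-0.002  0.    -1.   ] F [0.1 0.2 0.7] g 0.177
```

View pics/s6.png

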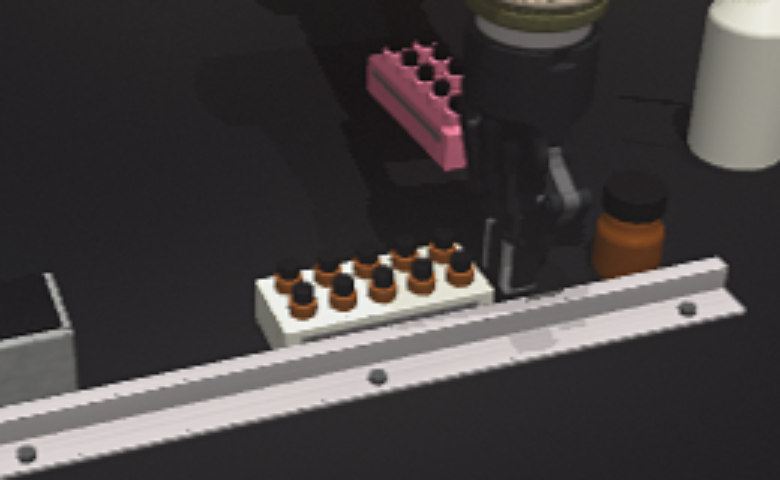

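The fingers now stand between the rack's +y end (crop (490,290)) and the jar (630,230), clear of both. I'll push along the rail.

```bash
python3 -m creep '[{"grip":15,"linear":[-8,2,0],"rot":[0,0,0]},{"grip":15,"linear":[-7,0,0],"rot":[0,0,0]},{"grip":15,"linear":[-7,0,0],"rot":[0,0,0]},{"grip":15,"linear":[-7,0,0],"rot":[0,0,0]},{"grip":15,"linear":[-7,0,0],"rot":[0,0,0]},{"grip":15,"linear":[-7,0,0],"rot":[0,0,0]},{"grip":15,"linear":[-7,0,0],"rot":[0,0,0]},{"grip":15,"linear":[-7,0,0],"rot":[0,0,0]}]'
python3 -c "
from h import *
show();p,d=rackpose()
cv2.imwrite('pics/t7.png',cv2.resize(p[140:340,190:450],None,fx=3,fy=3)[:,:,::-1])"
```

```text
time_s: 8.68
eef_pos: [600.9, 64.9, 12.9]
ee_rot: [0.001, 0.665, 0.747, 0.001]
force: [-0.8, 6.1, 5.6]
grip_width: 0.176
t 8.68 rail xy [-29.4  51.7] z 12.9 toolx deg vs rail 89.96 tz [ 0.003  0.001 -1.   ] F [-0.8  6.1  5.6] g 0.176
rack rail c [-27.5 -43.6] [87.3 54.3] yaw -0.02
```

View pics/t7.png

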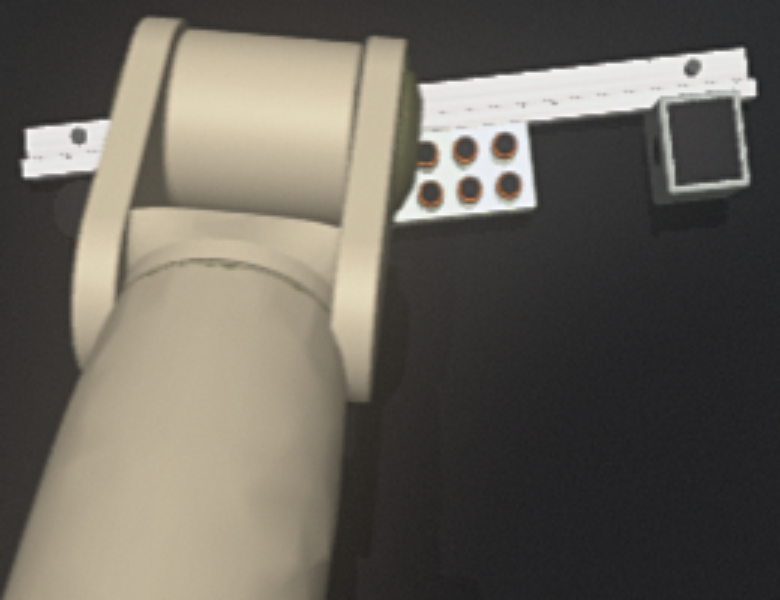

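The rack is sliding along the rail and still flush (yaw -0.02°), with its front end at rail y≈-87 and about 78 mm to go.

```bash
python3 -m creep '[{"grip":15,"linear":[-7,0,1],"rot":[0,0,0]},{"grip":15,"linear":[-7,0,1],"rot":[0,0,0]},{"grip":15,"linear":[-7,0,1],"rot":[0,0,0]},{"grip":15,"linear":[-7,0,0],"rot":[0,0,0]},{"grip":15,"linear":[-7,0,0],"rot":[0,0,0]},{"grip":15,"linear":[-7,0,0],"rot":[0,0,0]},{"grip":15,"linear":[-7,0,0],"rot":[0,0,0]},{"grip":15,"linear":[-7,0,0],"rot":[0,0,0]},{"grip":15,"linear":[-6,0,0],"rot":[0,0,0]},{"grip":15,"linear":[-4,0,0],"rot":[0,0,0]},{"grip":15,"linear":[-2,0,0],"rot":[0,0,0]}]'
python3 -c "
from h import *
show();p,d=rackpose()
cv2.imwrite('pics/t8.png',cv2.resize(p[140:340,190:450],None,fx=3,fy=3)[:,:,::-1])"
```

```text
time_s: 9.65
eef_pos: [608.3, -2.8, 9.0]
ee_rot: [0.0, 0.665, 0.747, 0.001]
force: [-0.0, 6.0, 4.4]
grip_width: 0.173
t 9.65 rail xy [-29.9 -16.4] z 9.0 toolx deg vs rail 89.96 tz [ 0.001  0.    -1.   ] F [-0.   6.   4.4] g 0.173
rack rail c [ -28.  -124.1] [63.2 54.5] yaw -0.32
```

View pics/t8.png

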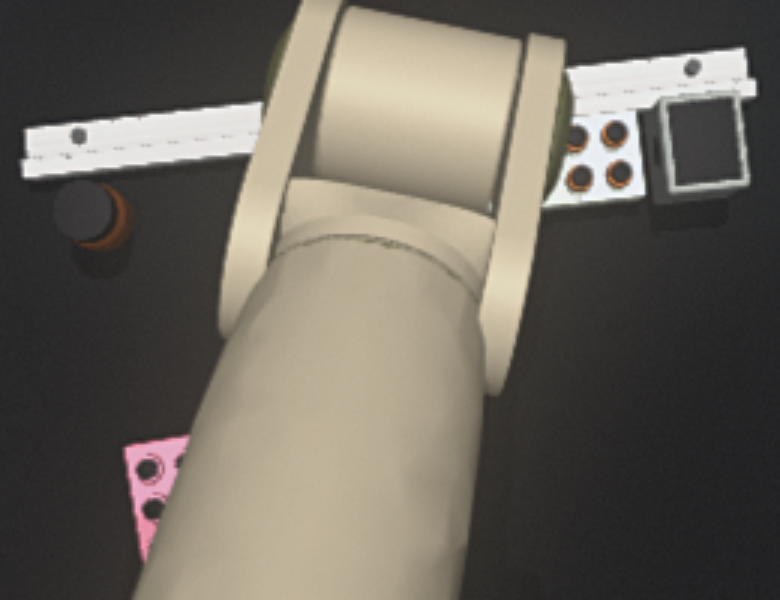

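The rack end is at rail y≈-156, about 9 mm from the head. I'll creep until it touches.

```bash
python3 -m creep '[{"grip":15,"linear":[-2,0,0],"rot":[0,0,0]},{"grip":15,"linear":[-2,0,0],"rot":[0,0,0]},{"grip":15,"linear":[-2,0,0],"rot":[0,0,0]}]' | grep -E "eef|force"
python3 -m creep '[{"grip":15,"linear":[-1.5,0,0],"rot":[0,0,0]}]' | grep -E "eef|force"
python3 -m creep '[{"grip":15,"linear":[-1.5,0,0],"rot":[0,0,0]}]' | grep -E "eef|force"
python3 -c "
from h import *
show()"
```

```text
eef_pos: [608.7, -8.1, 8.7]
force: [-0.7, 5.3, 6.0]
eef_pos: [608.9, -9.7, 8.7]
force: [-0.7, 5.8, 4.2]
eef_pos: [609.1, -11.1, 8.7]
force: [-1.0, 5.2, 4.7]
t 10.12 rail xy [-30.  -24.7] z 8.7 toolx deg vs rail 90.01 tz [ 0.  0. -1.] F [-1.   5.2  4.7] g 0.174
```

```bash
python3 -m creep '[{"grip":15,"linear":[-1,0,0],"rot":[0,0,0]}]' | grep -E "eef|force"
python3 -m creep '[{"grip":15,"linear":[-1,0,0],"rot":[0,0,0]}]' | grep -E "eef|force"
python3 -m creep '[{"grip":15,"linear":[-1,0,0],"rot":[0,0,0]}]' | grep -E "eef|force"
python3 -c "
from h import *
show()"
```

```text
eef_pos: [609.1, -11.2, 8.7]
force: [-1.6, 15.2, 6.9]
eef_pos: [609.1, -11.2, 8.7]
force: [-1.4, 20.4, 7.8]
eef_pos: [609.1, -11.3, 8.8]
force: [-2.0, 26.1, 7.7]
t 10.37 rail xy [-30.1 -24.9] z 8.8 toolx deg vs rail 89.99 tz [-0.     0.005 -1.   ] F [-2.  26.1  7.7] g 0.176
```

The rack has reached the head: the force rose while the tool stayed put. I'll back off, lift, and get the arm out of view to check.

```bash
python3 -m creep '[{"grip":15,"linear":[4,0,0],"rot":[0,0,0]},{"grip":15,"linear":[10,0,0],"rot":[0,0,0]},{"grip":15,"linear":[16,0,0],"rot":[0,0,0]},{"grip":15,"linear":[15,0,0],"rot":[0,0,0]},{"grip":15,"linear":[0,0,-30],"rot":[0,0,0]},{"grip":15,"linear":[0,0,-35],"rot":[0,0,0]},{"grip":15,"linear":[0,0,-35],"rot":[0,0,0]},{"grip":15,"linear":[0,0,-30],"rot":[0,0,0]},{"grip":15,"linear":[20,-35,0],"rot":[0,0,0]},{"grip":15,"linear":[20,-35,0],"rot":[0,0,0]},{"grip":15,"linear":[10,-35,0],"rot":[0,0,0]},{"grip":15,"linear":[10,-35,0],"rot":[0,0,0]}]'
python3 -c "
from h import *
show();p,d=rackpose()
cv2.imwrite('pics/t9.png',cv2.resize(p[140:340,190:450],None,fx=3,fy=3)[:,:,::-1])
p,d=imaging.capture('scene');cv2.imwrite('pics/s9.png',cv2.resize(p[180:380,100:360],None,fx=3,fy=3)[:,:,::-1])"
```

```text
time_s: 11.37
eef_pos: [456.0, 74.6, 138.1]
ee_rot: [0.0, 0.665, 0.747, -0.0]
force: [1.2, 0.5, 0.7]
grip_width: 0.176
t 11.37 rail xy [-172.2   78.1] z 138.1 toolx deg vs rail 90.06 tz [-0. -0. -1.] F [1.2 0.5 0.7] g 0.176
rack rail c [-28.  -99.6] [ 54.4 129.1] yaw 0.05
```

View pics/t9.png

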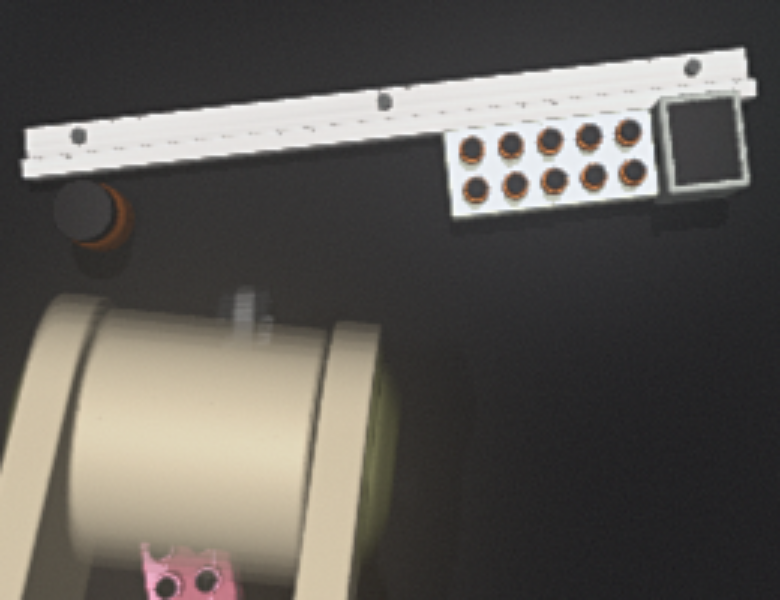

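View pics/s9.png

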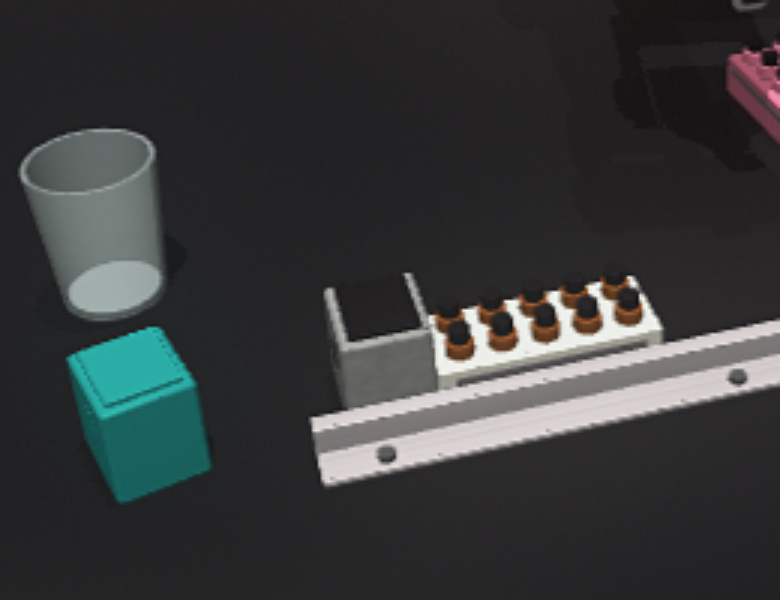

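The rack reads (-28.0, -99.6), yaw 0.05°, against a target of (-27.5, -100, 0). A gap of up to about 0.5 mm to the rail can't be ruled out, and there is plenty of time, so I'll do a gentle flush press on the long side to confirm.

```bash
python3 -m creep '[{"grip":60,"linear":[-35,0,0],"rot":[0,0,0.1208]},{"grip":60,"linear":[0,0,0],"rot":[0,0,0.1208]},{"grip":60,"linear":[0,0,0],"rot":[0,0,0.1208]},{"grip":60,"linear":[0,0,0],"rot":[0,0,0.1208]},{"grip":60,"linear":[0,0,0],"rot":[0,0,0.1208]},{"grip":60,"linear":[0,0,0],"rot":[0,0,0.1208]},{"grip":60,"linear":[0,0,0],"rot":[0,0,0.1208]},{"grip":60,"linear":[0,0,0],"rot":[0,0,0.1208]},{"grip":60,"linear":[0,0,0],"rot":[0,0,0.1208]},{"grip":60,"linear":[0,0,0],"rot":[0,0,0.1208]},{"grip":60,"linear":[0,0,0],"rot":[0,0,0.1208]},{"grip":60,"linear":[0,0,0],"rot":[0,0,0.1208]}]' >/dev/null
python3 -m creep '[{"grip":60,"linear":[0,0,0],"rot":[0,0,0.1208]},{"grip":60,"linear":[0,35,0],"rot":[0,0,0]},{"grip":60,"linear":[0,35,0],"rot":[0,0,0]},{"grip":60,"linear":[0,35,0],"rot":[0,0,0]},{"grip":60,"linear":[0,35,0],"rot":[0,0,0]},{"grip":60,"linear":[0,0,0],"rot":[0,0,0]}]'
python3 -c "
from h import *
show()"
```

```text
time_s: 12.97
eef_pos: [479.6, -105.1, 138.4]
ee_rot: [0.001, 0.998, 0.056, 0.001]
force: [0.7, 0.5, 0.3]
grip_width: 0.702
t 12.97 rail xy [-169.6 -103.1] z 138.4 toolx deg vs rail -0.21 tz [ 0.001 -0.002 -1.   ] F [0.7 0.5 0.3] g 0.702
```

```bash
python3 -m creep '[{"grip":60,"linear":[5,-2,35],"rot":[0,0,0]},{"grip":60,"linear":[5,0,35],"rot":[0,0,0]},{"grip":60,"linear":[5,0,30],"rot":[0,0,0]},{"grip":60,"linear":[5,0,20],"rot":[0,0,0]},{"grip":60,"linear":[10,0,10],"rot":[0,0,0]},{"grip":60,"linear":[20,0,0],"rot":[0,0,0]},{"grip":60,"linear":[20,0,0],"rot":[0,0,0]},{"grip":60,"linear":[12,0,0],"rot":[0,0,0]},{"grip":60,"linear":[8,0,0],"rot":[0,0,0]},{"grip":60,"linear":[6,0,0],"rot":[0,0,0]},{"grip":60,"linear":[0,0,0],"rot":[0,0,0]}]'
python3 -c "
from h import *
show()"
```

```text
time_s: 13.88
eef_pos: [574.5, -86.6, 8.2]
ee_rot: [0.0, 0.998, 0.058, 0.0]
force: [0.0, -0.4, -0.6]
grip_width: 0.699
t 13.88 rail xy [-73.1 -95.7] z 8.2 toolx deg vs rail 0.07 tz [ 0.001 -0.    -1.   ] F [ 0.  -0.4 -0.6] g 0.699
```

```bash
python3 -m creep '[{"grip":60,"linear":[2,0,0],"rot":[0,0,0]},{"grip":60,"linear":[2,0,0],"rot":[0,0,0]}]' | grep -E "eef|force"
for i in 1; do :; done
python3 -m creep '[{"grip":60,"linear":[1,0,0],"rot":[0,0,0]}]' | grep -E "eef|force"
python3 -m creep '[{"grip":60,"linear":[1,0,0],"rot":[0,0,0]}]' | grep -E "eef|force"
python3 -m creep '[{"grip":60,"linear":[1,0,0],"rot":[0,0,0]}]' | grep -E "eef|force"
python3 -c "
from h import *
show()"
```

```text
eef_pos: [577.3, -86.4, 8.2]
force: [0.2, -0.6, 0.6]
eef_pos: [578.5, -86.3, 8.4]
force: [0.7, 0.4, 0.8]
eef_pos: [579.4, -86.3, 8.4]
force: [0.0, 0.5, -0.5]
eef_pos: [580.4, -86.2, 8.4]
force: [-1.1, 0.4, 0.9]
t 14.3 rail xy [-67.2 -96. ] z 8.4 toolx deg vs rail 0.02 tz [-0. -0. -1.] F [-1.1  0.4  0.9] g 0.702
```

```bash
python3 -m creep '[{"grip":60,"linear":[1,0,0],"rot":[0,0,0]}]' | grep -E "eef|force"
python3 -m creep '[{"grip":60,"linear":[1,0,0],"rot":[0,0,0]}]' | grep -E "eef|force"
python3 -m creep '[{"grip":60,"linear":[1,0,0],"rot":[0,0,0]}]' | grep -E "eef|force"
python3 -c "
from h import *
show()"
```

```text
eef_pos: [580.9, -86.0, 8.3]
force: [-5.6, -0.4, 3.8]
eef_pos: [581.6, -85.9, 8.3]
force: [-12.5, -2.5, 9.1]
eef_pos: [581.6, -85.9, 8.3]
force: [-18.6, -2.3, 13.2]
t 14.55 rail xy [-66.  -95.8] z 8.3 toolx deg vs rail 0.04 tz [-0.005  0.    -1.   ] F [-18.6  -2.3  13.2] g 0.706
```

The rack is seated on the rail: the force rose at tool x = -66.0, where a flush rack should stop it. I'll move clear and do a final look.

```bash
python3 -m creep '[{"grip":60,"linear":[-4,0,0],"rot":[0,0,0]},{"grip":60,"linear":[-8,0,0],"rot":[0,0,0]},{"grip":60,"linear":[-20,0,0],"rot":[0,0,0]},{"grip":60,"linear":[-30,0,-10],"rot":[0,0,0]},{"grip":60,"linear":[-30,0,-20],"rot":[0,0,0]},{"grip":60,"linear":[-20,0,-30],"rot":[0,0,0]},{"grip":60,"linear":[-20,0,-35],"rot":[0,0,0]},{"grip":60,"linear":[-15,0,-35],"rot":[0,0,0]},{"grip":60,"linear":[0,0,-30],"rot":[0,0,0]},{"grip":60,"linear":[0,0,-20],"rot":[0,0,0]},{"grip":60,"linear":[0,0,0],"rot":[0,0,0]},{"grip":60,"linear":[0,0,0],"rot":[0,0,0]}]'
python3 -c "
from h import *
show();p,d=rackpose()
P,uv=pts('top',d,np.ones(d.shape,bool))
cv2.imwrite('pics/t10.png',p[:,:,::-1])
p,d=imaging.capture('scene');cv2.imwrite('pics/s10.png',p[:,:,::-1])"
```

```text
time_s: 15.55
eef_pos: [437.8, -102.9, 188.9]
ee_rot: [0.001, 0.998, 0.058, 0.001]
force: [0.6, -0.1, -0.7]
grip_width: 0.702
t 15.55 rail xy [-210.8  -96.2] z 188.9 toolx deg vs rail 0.03 tz [ 0.002 -0.001 -1.   ] F [ 0.6 -0.1 -0.7] g 0.702
rack rail c [-27.  -99.5] [128.9  54.5] yaw -0.02
```

View pics/t10.png

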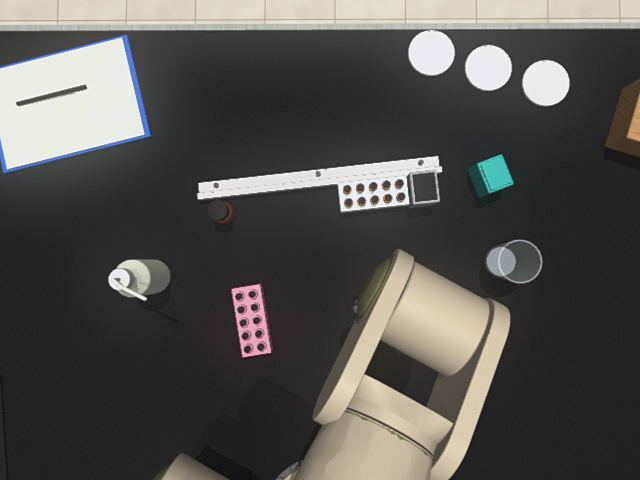

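View pics/s10.png

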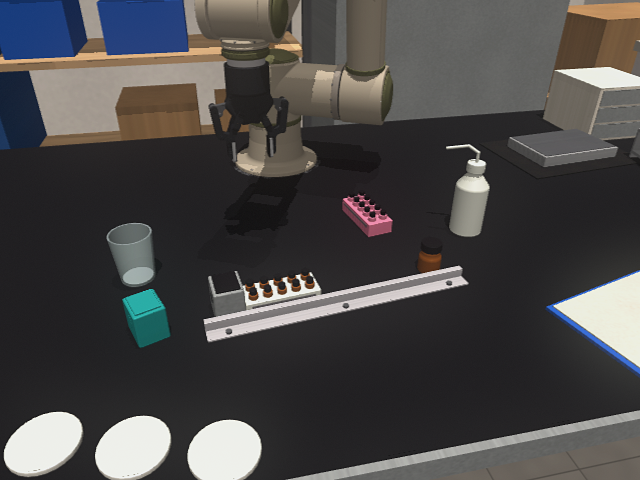

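The final pictures show the rack at (375,193) in the top view, against both the rail and the head. The jar, wash bottle, beaker, pink rack and turquoise block are at their original pixels, and the arm is clear.

```bash
python3 -c "
from rig import ctrl
print(ctrl.finish_job())"
```

```text
the job is handed in; nothing more can be done
None
```

The white rack now lies flush against the rail with its end against the grey head, and I handed the job in at about 15.7 s of the 51 s allowed.

**What I did:**
1. I pushed the rack's long side with two spread fingers, which squared it up and took it to the rail.
2. I pushed its +y end along the rail until the force rose to 26 N against the head.
3. I gave the long side one more gentle press (about 19 N) and backed the arm clear.

**Last checks:**
- **Position:** the rack's centre is at (-27.0, -99.5) mm in the rail frame with a yaw of -0.02°. The target is (-27.5, -100, 0), so it is within the calibration error of about 2 mm.
- **Gap closed:** before the last press the rack read x = -28.0 mm, so the press probably closed a gap of up to 1 mm at the rail. The y reading changed by only 0.1 mm. I did not press the end again afterwards, so contact with the head rests on that reading and the pictures.
- **Other things:** by eye, the jar, wash bottle, beaker, pink rack and turquoise block were at their starting pixels. The tool was 189 mm above the bench, about 155 mm back from the rack, and reading under 1 N.

**Overhang:** during the pushes the gripper's body may have overhung the rack's edge, about 30 mm above the vials. Only the fingers touched the rack.

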